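# Unlock the worktop lock box

### The arm

A 7-joint arm with a two-finger parallel gripper is mounted at the origin on a cart in front of the work surface, level with it; the furniture and walls round the work are solid. World frame = base frame: x ahead of the robot, y to its left, z up, the work surface at z = 0. Lengths are in mm, angles in rad, forces in N, time in s.
With the tool pointing down it reaches from about 350 to 900 mm from the base axis. Payload 8.1 kg.
Tool frame: the origin (TCP) lies midway between the tips of the shut fingers; the grasp point (between the pads) lies 19 mm behind it; z points along the fingers, y is the line along which they close (so a half turn about z gives the same grasp; the last joint's range is limited). The gripper opens to 85 mm and grips with 20 to 120 N. Pads are 22 mm wide; open, the fingers measure 114 mm over their backs; the gripper's body (76 mm by 85 mm) begins 54 mm behind the grasp point. The pads swing forward as they close: fully open they stand 13 mm farther back than shut.
Start: joints at [1.095, 0.434, 0.025, 1.573, -0.012, 1.134, -0.075], TCP at [227.618, -582.092, 231.323] pointing down, gripper open.
Joint ranges: [-2.62, 2.62], [-0.44, 2.09], [-1.27, 1.32], [0.08, 2.57], [-1.32, 4.46], [0.12, 2], [-2.74, 2.74]. Speed limits (rad/s): [2.22, 2.22, 3.01, 3.01, 3.14, 3.14, 3.14].

### API

Orientations are given as a unit quaternion [x, y, z, w].
In Python, from bench import robot gives the robot as it stands.
- The arm moves only by the tool shift_gripper, called after ">>>" as a command line: name --argument value ..., lists and objects as JSON in quotes. Schema: {"type":"object","properties":{"plan":{"type":"object","properties":{"ticks":{"type":"array","items":{"type":"array","items":{"type":"number"},"minItems":5,"maxItems":5},"minItems":1,"maxItems":12}},"additionalProperties":false,"required":["ticks"]},"grip_n":{"type":"number"},"only":{"type":"string"},"quiet":{"type":"boolean"},"lines":{"type":"string"}},"required":["plan"],"additionalProperties":false}. plan is an object whose key "ticks" holds a list of rows, 1 to 12 of them, each of 5 numbers: dx, dy, dz in shares of the most that a row can go, 1 being 50 mm, then a turn about the tool's z in fractions of the full range, 1 being pi/2 rad, then the finger opening in mm; each row shifts and turns the commanded pose from where the row before left it, along the tool's axes as they then stand; what a row does not reach is not made up. A row lasts 1/10 s, in which the tool goes at most 50 mm and 0.15 rad, less where a joint would pass 70% of its speed; a pose out of reach is approached as far as the arm can. The fingers move at their own pace and stop on an object; grip_n is the grip in N (left out, the last holds). Time passes only in rows, so rows that do not move let the fingers close. The tool returns the time, the measured TCP pose, the force, the opening and the grip force at its end. only (a regular expression) keeps the lines of the reply that match it, lines (a string "A,B") keeps lines A to B, and quiet returns only ok. Shift and turn numbers lie between -1 and 1, and a call with a number outside is refused. Input that does not fit is refused with a message, and nothing moves.
- robot.state(): the state, without advancing time (a new reading comes with each control period).
- robot.grab_frame(name): name is "scene" or "top"; returns the picture (480x640x3 uint8, red, green, blue); there is no depth.
- robot.camera_params(name): a dict with "fx", "fy", "cx", "cy" (pixels), "xyz" and "attitude" of the camera in the world. Camera axes: x right, y down, z forward; pixel columns grow to the right and rows downward; lengths in mm; the calibration is good to about 2 mm. A picture is of the moment at which its call begins. camera_params takes no time and is no camera call.
- robot.finish_job(): hands the job in; it is judged then, once.
The state is a dict: "t": time; "qpos": joint angles; "joint_velocities": joint speeds; "joint_efforts": joint torques, N m; "position": TCP position; "tcp_rot": TCP orientation; "contact_force": force on the tool from outside, world axes, zero at the start; "moment": the same for the moment, N m; "width": finger opening in mm; "finger_force": force on a finger pad.
Only numpy, scipy, OpenCV 4.12 (cv2) and the standard library are available. Lean on these libraries where they do the work, as an engineer would, in place of code of your own. Each camera call takes 0.05 s, during which the arm holds its last target. There are 200 camera calls.

### The job

Release the grey lock box: first turn both of its captive wing bolts anticlockwise to their end stops, then take the key with the round bow from the wooden stand, push it fully home in the lock between the bolts, working it past the sticky pins, and turn it a quarter turn clockwise. The lock springs back, so finish while still gripping the key, in the lock and held fully turned; leave the square-bowed key in the stand and the other things where they are.

Things in the scene. Friction and masses are not known exactly. Their poses are not given: they have to be found in the camera images.
- lockbox: Grey lock box, 150 (its x) x 240 (its y) x 70 mm high, fixed to the worktop; origin at the centre of its underside, front faces its -x. In its flat lid, on a line 30 mm in front of the centre, are the lock (at y = 0) and two wing bolts (85 mm to either side).
- lock_mouth (a point): Centre of the top of the steel ring (48 mm across, 28 mm opening, 3 mm high) round the lock, 73 mm over the worktop; axes of the box. The brass plug face lies 3 mm below it. The key is home when its shoulder sits on the ring, its tip 32 mm below this point.
- keyway (a point): Centre of the brass plug face; turns with the plug. Keyway: slot 18 mm along this x (at rest the box's x) by 6.6 mm, 3 mm sloped edges, 40 mm deep. Two sticky spring pins, about 11 and 20 mm down, press on the blade's flat sides: pushed straight the key takes up to 25 N, rocked 6 degrees to and fro about its long axis about 10 N.
- lock_plug (a joint): Angle of the lock plug, rad: 0 at rest, grows clockwise from above, stop at 1.62. A spring (about 0.1 N m at a quarter turn) brings it back to 0 when let go. The key has about 0.1 to 0.15 rad of play in it each way.
- bolt_left (a joint): Angle of the wing bolt at the box's +y side, rad: near 0 (up to 0.3) when fastened, grows anticlockwise from above, end stop (undone) at 1.4. Stiff: stays where it is left; about 0.06 N m. At 0 its wing lies along the box's y.
- bolt_right (a joint): The same for the wing bolt at the box's -y side.
- bolt_left_wing (a point): On the axis of the left bolt, 24.5 mm above the washer, 96 mm over the worktop, a good height to grip. The black wing is 38 mm long along this point's y axis, 11 mm thick along its x, from 9 to 35 mm above the washer, on a round foot 28 mm across; turns with the bolt.
- bolt_right_wing (a point): The same on the right bolt.
- key_stand: Pale wooden block 60 (its x) x 140 (its y) x 40 mm, fixed; origin at the centre of its underside. Two slots, 40 mm either side of its centre along y, each 18 mm along x by 7 mm along y and 36 mm deep, hold one key each, blade down; which key is in which slot varies.
- round_key: The box's key, upright: black disc bow 34 mm across, 10 mm thick, shoulder 26.5 mm wide; steel blade below, 16 mm wide, 5 thick, 32 long, tip narrowed, symmetric by a half turn. Origin: centre of the shoulder's underside; z up (bow top at 38 mm), x along the width, y the thickness (grip the flat faces, 24 mm above the origin). 30 g.
- key_tip (a point): Tip of the round-bowed key's blade, 32 mm below its origin.
- square_key: A key of another lock, the same but with a square bow 32 mm wide. Leave it in the stand.
- tape: Roll of tan tape, 96 mm across, 48 mm high, lying to the left of the box; bystander.
- pen: White pen with a red cap, 135 mm long, lying behind the box; bystander.

How it is judged (in metres and radians):
On the way, in this order (a step that is already met when the one before it is completed fails the run):
1. both wing bolts are turned anticlockwise to their end stops (value of joint each of bolt_left, bolt_right above 1.28 rad), for 0.2 s.
2. the round-bowed key is fully home in the lock, not yet turned (z of key_tip in the frame of lock_mouth below -0.027 m and horizontal distance between key_tip and lock_mouth below 0.005 m and angle between round_key's own z axis and vertical below 0.15 rad and value of joint lock_plug below 0.4 rad), for 0.1 s.
At the end, for the whole second after the job is handed in: Fingers press the round-bowed key with over 2 N and hold the plug still beyond 1.38 rad; the key tip is at least 27 mm below the lock ring's top (home is 32), within 5 mm of the axis, the key within 0.15 rad of upright; both wing bolts are past 1.28 rad (stop at 1.4) (all of step 1 and value of joint lock_plug above 1.38 rad and velocity of joint lock_plug between -0.2 and 0.2 rad/s and contact force between the fingers and round_key above 2 N and z of key_tip in the frame of lock_mouth below -0.027 m and horizontal distance between key_tip and lock_mouth below 0.005 m and angle between round_key's own z axis and vertical below 0.15 rad); the arm keeps its last pose, push and grip.
It fails at once if the square-bowed key is taken out of its slot (distance of square_key from where it was at the start of the episode above 0.02 m).
It fails at once if the tape roll or the pen is pushed away (distance of any of tape, pen from where it was at the start of the episode above 0.04 m).
It also fails if it takes over 64 s, if anything falls off the work surface, if the arm or the gripper's body presses on something with over 40 N, if the wrist force passes 120 N, or if a joint passes its speed limit or range.

## Working session

There is one attempt and no reset: what is moved stays moved. The work goes in short steps, Python scripts to look and compute and a tool call to move; the robot and the scene stay as the last step left them, time stands still between calls to the robot, and variables do not carry over. Pictures are saved under pics/ and viewed, at most 10 in all, crops included, and the job is handed in when it is done.

```bash
ls; mkdir -p pics
```

Create h.py:
```python
from bench import robot
import numpy as np, cv2
from scipy.spatial.transform import Rotation as R
def cam(n):
    p=robot.camera_params(n); return p, R.from_quat(p['attitude']) if len(np.ravel(p['attitude']))==4 else R.from_matrix(np.array(p['attitude']))
def px2w(n,u,v,z):
    p,r=cam(n); d=r.apply([(u-p['cx'])/p['fx'],(v-p['cy'])/p['fy'],1]); o=np.array(p['xyz'],float); return o+d*(z-o[2])/d[2]
def w2px(n,X):
    p,r=cam(n); c=r.inv().apply(np.array(X,float)-p['xyz']); return np.array([p['fx']*c[...,0]/c[...,2]+p['cx'],p['fy']*c[...,1]/c[...,2]+p['cy']]).T
def tri(obs):
    A=np.zeros((3,3));b=np.zeros(3)
    for n,u,v in obs:
        p,r=cam(n); d=r.apply([(u-p['cx'])/p['fx'],(v-p['cy'])/p['fy'],1]); d/=np.linalg.norm(d); M=np.eye(3)-np.outer(d,d); A+=M;b+=M@np.array(p['xyz'],float)
    return np.linalg.solve(A,b)
def grab(n,f):
    im=robot.grab_frame(n)[:,:,::-1].copy(); cv2.imwrite('pics/'+f+'.png',im); return im
```

Run:
```python
from h import *
for n in('scene','top'): grab(n,n+'0'); print(robot.camera_params(n))
s=robot.state(); print(s)
```

```text
bench.py
pics
{'fx': 483.91431216518635, 'fy': 483.91431216518635, 'cx': 318.43227845852704, 'cy': 240.07080928498144, 'xyz': array([122.85683531, 853.38759675, 635.41081145]), 'attitude': array([-0.20884106,  0.84399473, -0.47889674,  0.12131043])}
{'fx': 563.397563656343, 'fy': 563.397563656343, 'cx': 311.6381207109854, 'cy': 244.81442967335465, 'xyz': array([ 477.16540011,   22.50554652, 1636.51020177]), 'attitude': array([ 0.7092815 , -0.70440704,  0.01907837, -0.01914396])}
{'t': 0.1, 'qpos': array([ 1.09539548,  0.43516839,  0.0249636 ,  1.57397735, -0.01159413,
        1.13399044, -0.07511484]), 'joint_velocities': array([-0.00250335, -0.00353299, -0.00113693, -0.00105561, -0.00020201,
       -0.00055475,  0.00012179]), 'joint_efforts': array([ 4.07598069e-03, -6.71752739e+01,  1.02839671e+00, -3.16904247e+01,
        1.58457505e-02,  7.17933930e-03, -6.32425167e-05]), 'position': array([ 227.4382459 , -581.68087873,  230.60607763]), 'tcp_rot': array([ 9.82684151e-01,  1.85287264e-01, -1.92454598e-04, -6.72334251e-04]), 'contact_force': array([0.37041816, 0.0252268 , 0.22051587]), 'moment': array([0.02653701, 0.03180842, 0.00272329]), 'finger_force': 0.0, 'width': 85.06537940258261}
```

View pics/scene0.png

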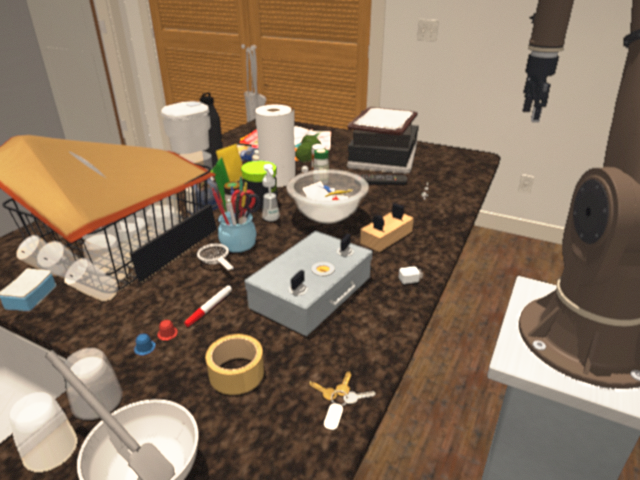

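View pics/top0.png

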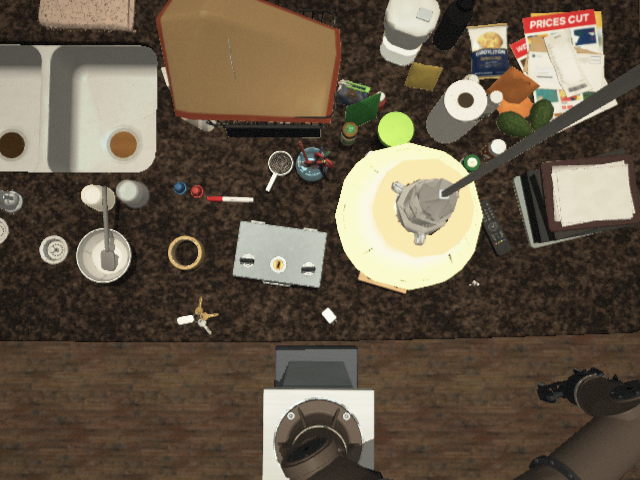

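The scene view shows the box at around (310,280), bolts at (297,280) and (345,245), and lock at (322,269). The stand is at (388,230), with keys at (378,222) and (398,212). In the top view a lamp hides most of the stand. The bolts are at (247,261) and (308,269), and the lock is at (278,265).

Run:
```python
from h import *
a=cv2.imread('pics/scene0.png')[195:330,240:420]; cv2.imwrite('pics/c1.png',cv2.resize(a,None,fx=4.4,fy=4.4,interpolation=cv2.INTER_CUBIC))
b=cv2.imread('pics/top0.png')[212:297,228:418]; cv2.imwrite('pics/c2.png',cv2.resize(b,None,fx=4,fy=4,interpolation=cv2.INTER_CUBIC))
```

```text
(no output)
```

View pics/c1.png

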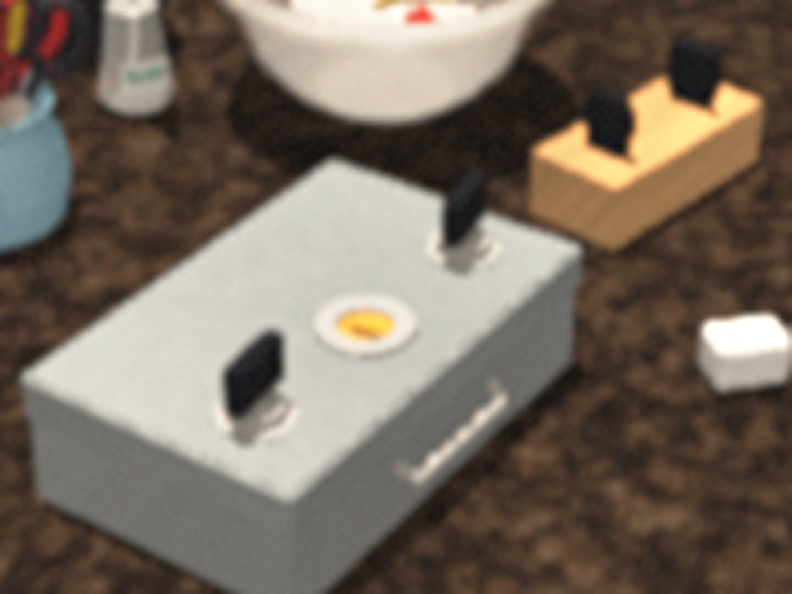

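View pics/c2.png

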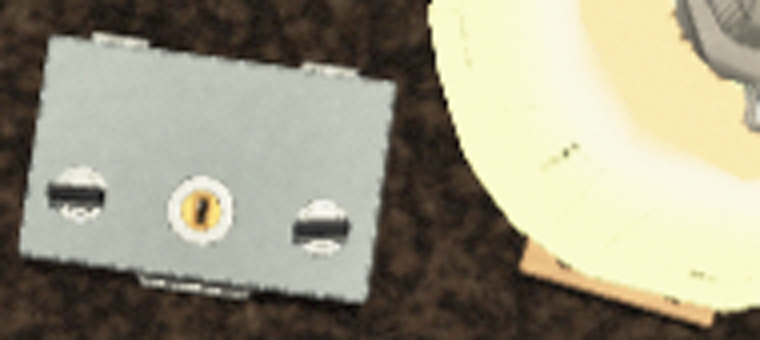

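Crop 1 shows the nearer key (crop 610,122) with a rounded bow outline and the farther one (695,72) with square corners. In the top crop the wings are at (76,194) and (321,229), and the lock is at (201,210). Next I'll measure these.

Run:
```python
from h import *
s=lambda x,y:('scene',240+(x+.5)/4.4-.5,195+(y+.5)/4.4-.5); t=lambda x,y:('top',228+(x+.5)/4-.5,212+(y+.5)/4-.5)
pairs=dict(bl=((337,158),(396,84)),  # scene far/right-back
 )
# lid corners: scene far-back(337,158)= top right-back(396,84); scene (580,247)=top right-front(368,302); scene(292,500)=top left-front(20,256); scene(25,380)=top left-back(50,36)
C={}
for k,a,b in (('RB',(337,158),(396,84)),('RF',(580,247),(368,302)),('LF',(292,500),(20,256)),('LB',(25,380),(50,36)),('ring',(366,325),(201,210))):
    C[k]=tri([s(*a),t(*b)]); print(k,C[k].round(1),px2w(*t(*b),70 if k!='ring' else 73).round(1),px2w(*s(*a),70 if k!='ring' else 73).round(1))
for n in('scene','top'):
    im=cv2.imread(f'pics/{n}0.png'); 
    m=(im.max(2)<75).astype(np.uint8)
    if n=='scene':
        roi=[(285,265,310,292),(336,230,354,254),(372,212,386,232),(390,201,406,220)]
    else: roi=[(236,254,258,268),(298,262,320,276)]
    for x0,y0,x1,y1 in roi:
        sub=m[y0:y1,x0:x1]; nn,l,st,c=cv2.connectedComponentsWithStats(sub)
        k=1+np.argmax(st[1:,4]); ys,xs=np.where(l==k); r=cv2.minAreaRect(np.c_[xs,ys].astype(np.float32)); h=cv2.convexHull(np.c_[xs,ys].astype(np.int32))
        print(n,c[k].round(1)+[x0,y0],st[k],np.round(r[1],1),round(r[2],1))
        if n=='top':
            cc=c[k]+[x0,y0]; d=np.linalg.svd(np.c_[xs,ys]-np.c_[xs,ys].mean(0),full_matrices=0)[2][0]
            p,q=px2w(n,*(cc),106),px2w(n,*(cc+d*5),106); print('  wing',p.round(1),np.degrees(np.arctan2(*(q-p)[[1,0]])).round(1))
        elif x0>360: print('\n'.join(''.join('#' if v else '.' for v in row) for row in sub))
print('stand'); 
P={k:px2w(*s(*a),40) for k,a in dict(LB=(532,153),LF=(615,190),RF=(763,100)).items()}
for k in P: print(k,P[k].round(1))
d=P['RF']-P['LF']; print(np.linalg.norm(d),np.linalg.norm(P['LB']-P['LF']),np.degrees(np.arctan2(d[1],d[0])))
for a,b in(((525,270),'LF'),((713,325),'RF')): print('top',px2w(*t(*a),40).round(1),px2w(*t(*a),0).round(1))
```

```text
RB [595.5 -18.9  70.5] [596.3 -18.6  70. ] [595.3 -20.   70. ]
RF [4.453e+02 3.000e-01 6.830e+01] [444.6  -0.   70. ] [445.1   3.2  70. ]
LF [475.4 242.3  68.4] [474.8 241.7  70. ] [475.1 244.3  70. ]
LB [627.8 222.9  67.6] [628.2 223.   70. ] [624.9 225.3  70. ]
ring [507.2 116.2  71.5] [507.5 116.2  73. ] [505.9 118.   73. ]
scene [297.4 279.7] [  6   6  13  19 146] [ 8.5 19.1] 45.0
scene [345.  237.4] [  0   0  18  21 252] [20. 17.] 90.0
scene [377.2 219.6] [  0   0  11  18 162] [17. 10.] 90.0
##########...#
##########....
###########...
##########....
##########....
##########....
##########....
##########....
###########...
###########...
.##########...
..#########...
..#########...
..#########...
..########....
...#######....
.....#####....
........##....
..............
..............
scene [397.8 209.3] [  0   0  16  18 184] [15.2 15.2] 18.4
......#.........
...####.........
..######........
..##############
..##############
..##############
.###############
.##############.
.##############.
################
..##############
..##############
...##########...
...##########...
...#########....
....########....
......#####.....
.........##.....
................
top [246.7 260.2] [ 4  5 14  4 42] [ 3. 13.] 90.0
  wing [517.  198.9 106. ] -93.4
top [308. 269.] [ 4  6 13  3 39] [ 2. 12.] 90.0
  wing [494.2  32.4 106. ] -89.6
stand
LB [ 525.  -122.4   40. ]
LF [ 467.9 -105.6   40. ]
RF [ 429.4 -243.8   40. ]
143.5396750022444 59.5199303527196 -105.563232351176
top [ 467.3 -111.3   40. ] [ 467.  -114.7    0. ]
top [ 429.4 -244.2   40. ] [ 428.2 -250.9    0. ]
```

Add to h.py:
```python
def go(x,y,z,ydir=None):
    s=robot.state(); r=R.from_quat(s['tcp_rot']); p=np.array(s['position']); yd=r.apply([0,1,0]); a=np.degrees(np.arctan2(yd[1],yd[0]))
    print('t',round(s['t'],2),'p',p.round(1),'ydir',a.round(1),'tilt',np.degrees(np.arccos(-r.apply([0,0,1])[2])).round(2),'q7',s['qpos'][6].round(2),'F',np.round(s['contact_force'],1),'w',round(s['width'],1),'ff',round(s['finger_force'],1))
    print('tool delta',r.inv().apply(np.array([x,y,z])-p).round(1), 'turn', None if ydir is None else round(np.radians(a-ydir),3))
```

Run:
```python
from h import *
go(517,199.5,231,2)
for z in (300,400,500,600,800,1000):
    c=px2w('top',409,215,z); e=px2w('top',482,215,z); print(z,c.round(0),'R',(c-e)[1].round(0),w2px('scene',c).round(0),w2px('scene',e).round(0))
im=cv2.imread('pics/scene0.png'); m=(im.max(2)<60).astype(np.uint8)
for y0,x0,y1,x1 in((205,366,233,390),(198,386,222,410)):
    print('\n'.join(''.join('#' if v else '.' for v in r) for r in m[y0:y1,x0:x1])); print(x0,y0)
u=np.array([.268,.963,0]);x=np.array([.963,-.268,0]);c=np.array([477.4,-184.3,0])
for sgn in(1,-1):
    o=c+40*sgn*u
    for zz in(40,61,78): print(sgn,zz,(o+[0,0,zz]).round(1),w2px('scene',o+[0,0,zz]).round(1))
t=[('scene',240+763.5/4.4-.5,195+100.5/4.4-.5),('top',228+713/4,212+310/4)]
print(tri(t))
```

```text
t 0.1 p [ 227.4 -581.7  230.6] ydir -68.6 tilt 0.08 q7 -0.08 F [0.4 0.  0.2] w 85.1 ff 0.0
tool delta [ 5.542e+02 -6.221e+02  4.000e-01] turn -1.233
300 [ 622. -209.  300.] R 174.0 [342. 112.] [370.  96.]
400 [ 611. -191.  400.] R 161.0 [344.  71.] [371.  59.]
500 [ 601. -174.  500.] R 148.0 [346.  25.] [372.  18.]
600 [ 590. -157.  600.] R 135.0 [349. -28.] [374. -30.]
800 [ 568. -122.  800.] R 109.0 [ 355. -160.] [ 378. -150.]
1000 [ 546.  -88. 1000.] R 83.0 [ 364. -343.] [ 384. -319.]
.......##...............
......####..............
.....#####..............
.....####...............
.....###.......#........
....###.................
.....##.................
#....##.................
##...#########..........
###..#########..........
################........
#####.##########........
#####.##########........
################........
################........
#################.......
#####.###########.......
####....#########.......
##......#########.......
.........########.......
.........########.......
.........#######........
.........#######........
............####........
.......
[... 307 characters left out ...]
##############....
......#############.....
......############......
......############......
.....#############......
......#############.....
.......###########......
.......##########.......
.......#########........
.......#########........
........#######.........
...........####.........
........................
........................
........................
........................
386 198
1 40 [ 488.1 -145.8   40. ] [377.8 228.7]
1 61 [ 488.1 -145.8   61. ] [378.3 221.3]
1 78 [ 488.1 -145.8   78. ] [378.7 215.2]
-1 40 [ 466.7 -222.8   40. ] [396.6 217.6]
-1 61 [ 466.7 -222.8   61. ] [397.3 210.4]
-1 78 [ 466.7 -222.8   78. ] [397.8 204.5]
[ 434.77175375 -247.11070603   37.18762538]
```

The manual's scale: shifts go in shares of 50 mm and turns go in shares of pi/2 rad. Converting my numbers, -40 mm is -0.8, 35 mm is 0.7.

>>> shift_gripper --plan '{"ticks": [[0.7, -0.8, 0, 0, 85], [0.7, -0.8, 0, 0, 85], [0.7, -0.8, 0, 0, 85], [0.7, -0.8, 0, 0, 85], [0.7, -0.8, 0, 0, 85], [0.7, -0.8, 0, 0, 85], [0.7, -0.8, 0, 0, 85], [0.7, -0.8, 0, 0, 85]]}' --grip_n 30

```text
t: 0.9
position: [363.4, -203.8, 231.3]
tcp_rot: [0.983, 0.185, -0.0, 0.0]
contact_force: [0.9, 0.3, 0.0]
width: 84.9
finger_force: 0.0
```

Run:
```python
from h import *
ims=[robot.grab_frame('scene')[:,:,::-1].astype(np.float32) for _ in range(4)]
a=np.mean(ims,0).astype(np.uint8)[198:240,364:416]; cv2.imwrite('pics/k.png',cv2.convertScaleAbs(cv2.resize(a,None,fx=14,fy=14,interpolation=cv2.INTER_CUBIC),alpha=1.3))
go(517,199.5,231,2)
```

```text
t 1.1 p [ 363.5 -204.8  231.3] ydir -68.5 tilt 0.01 q7 -0.84 F [ 0.  -0.7  0.3] w 85.1 ff 0.0
tool delta [ 2.912e+02 -3.198e+02  2.000e-01] turn -1.23
```

View pics/k.png

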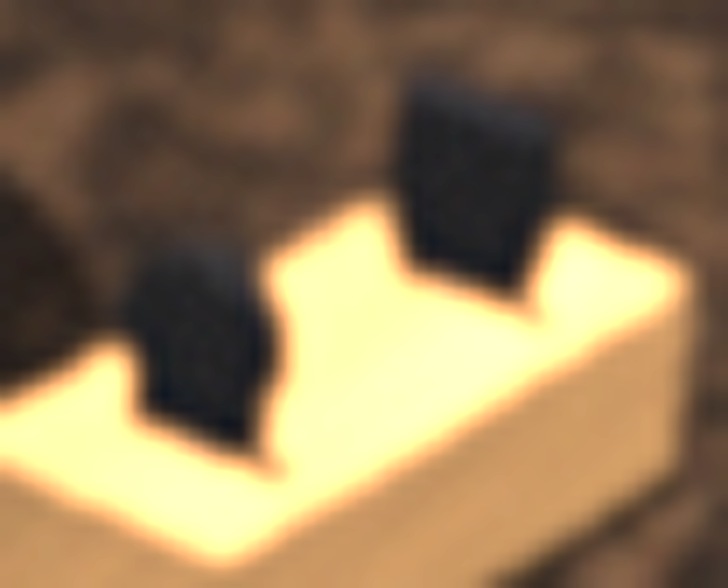

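The enlarged view confirms it: the near key at (377,221) has the bulging round bow, and the far one at (397,211) has the square bow. Continuing to the left bolt.

Converted, -40 mm is -0.8, 36.4 mm is 0.728.

>>> shift_gripper --plan '{"ticks": [[0.728, -0.8, 0, 0, 85], [0.728, -0.8, 0, 0, 85], [0.728, -0.8, 0, 0, 85], [0.728, -0.8, 0, 0, 85], [0.728, -0.8, 0, 0, 85], [0.728, -0.8, 0, 0, 85], [0.728, -0.8, 0, 0, 85], [0.728, -0.8, 0, 0, 85]]}'

```text
t: 1.9
position: [507.6, 167.6, 230.9]
tcp_rot: [0.983, 0.184, -0.0, 0.001]
contact_force: [1.1, -0.9, 0.3]
width: 85.3
finger_force: 0.0
```

>>> shift_gripper --plan '{"ticks": [[0, 0, 0, -0.0955, 85], [0, 0, 0, -0.0955, 85], [0, 0, 0, -0.0955, 85], [0, 0, 0, -0.0955, 85], [0, 0, 0, -0.0955, 85], [0, 0, 0, -0.0955, 85], [0, 0, 0, -0.0955, 85], [0, 0, 0, -0.0955, 85], [0, 0, 0, 0, 85]]}'

```text
t: 2.8
position: [507.0, 165.7, 230.6]
tcp_rot: [0.707, 0.708, -0.001, -0.0]
contact_force: [-0.2, 0.1, -0.4]
width: 84.9
finger_force: 0.0
```

Run:
```python
from h import *
go(517,199.5,231,-3)
# wing angles, subpixel from saved start image
im=cv2.imread('pics/top0.png').astype(float).max(2)
for x0,y0,x1,y1 in((238,255,257,266),(299,263,318,275)):
    w=np.clip(110-im[y0:y1,x0:x1],0,None); ys,xs=np.mgrid[y0:y1,x0:x1]; c=np.array([(w*xs).sum(),(w*ys).sum()])/w.sum()
    d=np.stack([xs-c[0],ys-c[1]]); M=np.einsum('ayx,byx,yx->ab',d,d,w); e,v=np.linalg.eigh(M); v=v[:,1]
    p,q=px2w('top',*(c-9*v),100),px2w('top',*(c+9*v),100); print(c,px2w('top',*c,100).round(1),np.degrees(np.arctan2(*(q-p)[[1,0]])).round(1)%180, e)
```

```text
t 2.8 p [507.  165.7 230.6] ydir 0.1 tilt 0.07 q7 -0.69 F [-0.2  0.1 -0.4] w 84.9 ff 0.0
tool delta [33.8 10.  -0.4] turn 0.054
[246.6691254  260.40393397] [516.5 199.8 100. ] 86.8 [ 3011.68857589 45584.10348593]
[307.87333887 269.06852159] [494.1  32.7 100. ] 93.1 [ 2412.00575091 34472.05654145]
```

Converted, 40 mm is 0.8, 30 mm is 0.6, 0.05 rad / 1.5708 = 0.0318.

>>> shift_gripper --plan '{"ticks": [[0.34, 0.1, 0, 0.0318, 50], [0.34, 0.1, 0, 0, 50], [0, 0, 0.8, 0, 50], [0, 0, 0.8, 0, 50], [0, 0, 0.6, 0, 50], [0, 0, 0.4, 0, 50], [0, 0, 0.2, 0, 50], [0, 0, 0.2, 0, 50], [0, 0, 0, 0, 50], [0, 0, 0, 0, 50]]}'

```text
t: 3.8
position: [517.6, 201.6, 82.0]
tcp_rot: [0.724, 0.69, 0.0, 0.0]
contact_force: [-0.2, -0.1, 0.2]
width: 50.4
finger_force: 0.0
```

Run:
```python
from h import *
go(517,199.8,80,-3.2)
im=grab('scene','s2')
cv2.imwrite('pics/s2c.png',cv2.resize(im[190:330,220:400],None,fx=4,fy=4,interpolation=cv2.INTER_CUBIC))
```

```text
t 3.8 p [517.6 201.6  82. ] ydir -2.8 tilt 0.06 q7 -0.93 F [-0.2 -0.1  0.2] w 50.4 ff 0.0
tool delta [-1.9 -0.6  2. ] turn 0.007
```

View pics/s2c.png

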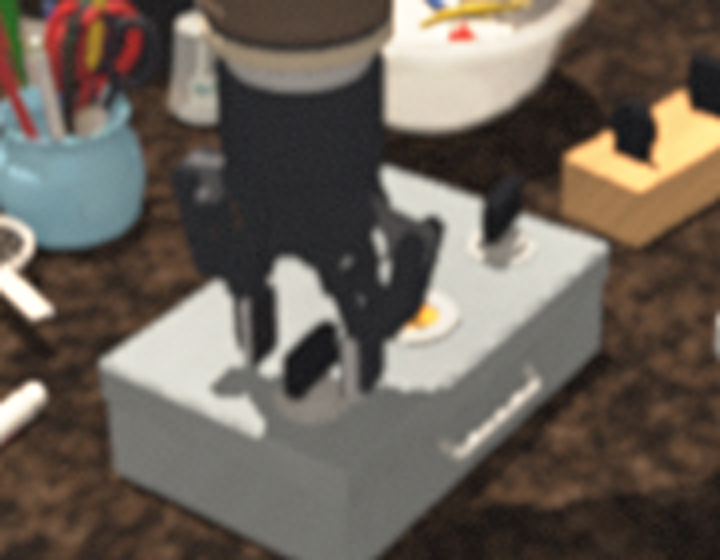

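The fingers straddle the left wing (crop 310,360). Closing and turning.

Converted, -2 mm is -0.04, 1 mm is 0.02.

>>> shift_gripper --plan '{"ticks": [[-0.04, 0, 0.02, 0, 30], [0, 0, 0, 0, 8], [0, 0, 0, 0, 8], [0, 0, 0, 0, 8], [0, 0, 0, 0, 8], [0, 0, 0, 0, 8]]}' --grip_n 30

```text
t: 4.45
position: [517.4, 199.3, 80.7]
tcp_rot: [0.724, 0.69, 0.0, 0.0]
contact_force: [0.3, -2.1, 4.9]
width: 10.3
finger_force: 32.8
```

```bash
python3 -c "
from h import *
go(517,199.8,80,-3.2)"
```

```text
t 4.45 p [517.4 199.3  80.7] ydir -2.8 tilt 0.04 q7 -0.93 F [ 0.3 -2.1  4.9] w 10.3 ff 32.8
tool delta [ 0.5 -0.4  0.7] turn 0.007
```

>>> shift_gripper --plan '{"ticks": [[0, 0, 0, -0.0637, 8], [0, 0, 0, -0.0955, 8], [0, 0, 0, -0.0955, 8], [0, 0, 0, -0.0955, 8], [0, 0, 0, -0.0955, 8], [0, 0, 0, -0.0955, 8], [0, 0, 0, -0.0955, 8], [0, 0, 0, -0.0955, 8], [0, 0, 0, -0.0637, 8], [0, 0, 0, 0, 8]]}'

```text
t: 5.45
position: [518.5, 200.1, 80.8]
tcp_rot: [0.183, 0.983, 0.001, 0.001]
contact_force: [5.9, 1.1, 3.0]
width: 10.8
finger_force: 32.3
```

```bash
python3 -c "
from h import *
go(517,199.8,80,-3.2); print(robot.state()['moment'])"
```

```text
t 5.45 p [518.5 200.1  80.8] ydir 68.9 tilt 0.16 q7 0.13 F [5.9 1.1 3. ] w 10.8 ff 32.3
tool delta [ 1.3 -0.8  0.8] turn 1.259
[ 0.1178477  -1.18674297  0.08027414]
```

Converted, -0.05 rad / 1.5708 = -0.0318.

>>> shift_gripper --plan '{"ticks": [[0, 0, 0, -0.0318, 8], [0, 0, 0, -0.0318, 8], [0, 0, 0, 0, 8]]}'

```text
t: 5.75
position: [518.5, 200.2, 80.8]
tcp_rot: [0.136, 0.991, 0.001, 0.001]
contact_force: [5.9, 2.4, 0.7]
width: 10.5
finger_force: 35.5
```

```bash
python3 -c "
from h import *
go(517,199.8,80,-3.2); print(robot.state()['moment'])"
```

```text
t 5.75 p [518.5 200.2  80.8] ydir 74.4 tilt 0.17 q7 0.21 F [5.9 2.4 0.7] w 10.5 ff 35.5
tool delta [ 1.4 -0.8  0.8] turn 1.355
[ 0.31697514 -1.21995684 -0.62366079]
```

>>> shift_gripper --plan '{"ticks": [[0, 0, 0, -0.0318, 8], [0, 0, 0, -0.0318, 8], [0, 0, 0, 0, 8]]}'

```text
t: 6.05
position: [518.6, 200.2, 80.9]
tcp_rot: [0.087, 0.996, 0.001, 0.001]
contact_force: [5.5, 2.5, 1.0]
width: 10.6
finger_force: 75.0
```

```bash
python3 -c "
from h import *
go(517,199.8,80,-3.2); print(robot.state()['moment'])"
```

```text
t 6.05 p [518.6 200.2  80.9] ydir 80.0 tilt 0.17 q7 0.29 F [5.5 2.5 1. ] w 10.6 ff 75.0
tool delta [ 1.5 -0.6  0.9] turn 1.452
[ 0.40940132 -1.05996347 -1.94088223]
```

Converted, -30 mm is -0.6, 0.15 rad / 1.5708 = 0.0955.

>>> shift_gripper --plan '{"ticks": [[0, 0, 0, 0.0191, 40], [0, 0, 0, 0, 40], [0, 0, 0, 0, 40], [0, 0, 0, 0, 40], [0, 0, -0.6, 0, 40], [0, 0, -0.6, 0, 40], [0, 0, 0, 0.0955, 50], [0, 0, 0, 0.0955, 50], [0, 0, 0, 0.0955, 50], [0, 0, 0, 0.0955, 50], [0, 0, 0, 0.0955, 50], [0, 0, 0, 0.0955, 50]]}'

```text
t: 7.25
position: [516.8, 199.4, 140.2]
tcp_rot: [0.525, 0.851, -0.0, -0.0]
contact_force: [-0.2, 0.3, 0.3]
width: 50.0
finger_force: 0.0
```

>>> shift_gripper --plan '{"ticks": [[0, 0, 0, 0.0955, 50], [0, 0, 0, 0.0955, 50], [0, 0, 0, 0.0637, 50], [0, 0, 0, 0, 50]]}'

```text
t: 7.65
position: [516.8, 199.5, 140.4]
tcp_rot: [0.682, 0.732, -0.0, 0.0]
contact_force: [0.5, 0.2, -0.8]
width: 49.8
finger_force: 0.0
```

```bash
python3 -c "
from h import *
go(495.5,32.2,142,3.1)"
```

```text
t 7.65 p [516.8 199.5 140.4] ydir 4.0 tilt 0.03 q7 -0.77 F [ 0.5  0.2 -0.8] w 49.8 ff 0.0
tool delta [-165.4  -33.    -1.6] turn 0.017
```

Converted, -40 mm is -0.8, 20 mm is 0.4, 0.02 rad / 1.5708 = 0.0127.

>>> shift_gripper --plan '{"ticks": [[-0.8, -0.16, 0, 0.0127, 50], [-0.8, -0.16, 0, 0, 50], [-0.8, -0.16, 0, 0, 50], [-0.8, -0.16, 0, 0, 50], [-0.1, -0.02, 0, 0, 50], [0, 0, 0.4, 0, 50], [0, 0, 0.4, 0, 50], [0, 0, 0.3, 0, 50], [0, 0, 0.1, 0, 50], [0, 0, 0, 0, 50]]}'

```text
t: 8.65
position: [493.0, 33.3, 79.9]
tcp_rot: [0.688, 0.726, -0.0, -0.001]
contact_force: [-0.6, -0.0, -0.2]
width: 50.1
finger_force: 0.0
```

```bash
python3 -c "
from h import *
go(495.5,32.2,81,3.1)"
```

```text
t 8.65 p [493.   33.3  79.9] ydir 3.1 tilt 0.07 q7 -0.56 F [-0.6 -0.  -0.2] w 50.1 ff 0.0
tool delta [-1.3  2.4 -1.1] turn 0.0
```

Converted, 2 mm is 0.04, -1 mm is -0.02.

>>> shift_gripper --plan '{"ticks": [[-0.02, 0.04, 0, 0, 30], [0, 0, 0, 0, 8], [0, 0, 0, 0, 8], [0, 0, 0, 0, 8], [0, 0, 0, 0, 8], [0, 0, 0, 0, 8]]}' --grip_n 30

```text
t: 9.25
position: [495.4, 32.0, 81.0]
tcp_rot: [0.689, 0.725, -0.0, 0.0]
contact_force: [-2.7, -0.1, 6.7]
width: 10.7
finger_force: 30.4
```

```bash
python3 -c "
from h import *
go(495.5,32.2,80,3.1)"
```

```text
t 9.25 p [495.4  32.   81. ] ydir 3.0 tilt 0.04 q7 -0.56 F [-2.7 -0.1  6.7] w 10.7 ff 30.4
tool delta [0.2 0.1 1. ] turn -0.002
```

>>> shift_gripper --plan '{"ticks": [[0, 0, 0, -0.0637, 8], [0, 0, 0, -0.0955, 8], [0, 0, 0, -0.0955, 8], [0, 0, 0, -0.0955, 8], [0, 0, 0, -0.0955, 8], [0, 0, 0, -0.0955, 8], [0, 0, 0, -0.0955, 8], [0, 0, 0, -0.0955, 8], [0, 0, 0, -0.0318, 8], [0, 0, 0, 0, 8]]}'

```text
t: 10.25
position: [495.3, 32.0, 81.0]
tcp_rot: [0.158, 0.987, -0.0, 0.0]
contact_force: [-3.1, -1.0, 7.8]
width: 10.5
finger_force: 30.7
```

```bash
python3 -c "
from h import *
go(495.5,32.2,80,-3.2); print(robot.state()['moment'])"
```

```text
t 10.25 p [495.3  32.   81. ] ydir 71.8 tilt 0.02 q7 0.44 F [-3.1 -1.   7.8] w 10.5 ff 30.7
tool delta [-0.1  0.2  1. ] turn 1.31
[-0.03803503  0.78049085  0.01701481]
```

Converted, -0.05 rad / 1.5708 = -0.0318.

>>> shift_gripper --plan '{"ticks": [[0, 0, 0, -0.0318, 8], [0, 0, 0, -0.0255, 8], [0, 0, 0, 0, 8], [0, 0, 0, 0, 8]]}'

```text
t: 10.65
position: [495.4, 32.0, 81.1]
tcp_rot: [0.115, 0.993, -0.0, -0.0]
contact_force: [-4.0, 0.6, 7.8]
width: 10.4
finger_force: 49.4
```

```bash
python3 -c "
from h import *
go(495.5,32.2,80,-3.2); print(robot.state()['moment'])"
```

```text
t 10.65 p [495.4  32.   81.1] ydir 76.8 tilt 0.01 q7 0.51 F [-4.   0.6  7.8] w 10.4 ff 49.4
tool delta [-0.1  0.2  1.1] turn 1.396
[ 0.10246438  0.82704967 -1.08765479]
```

Converted, -30 mm is -0.6, 0.02 rad / 1.5708 = 0.0127.

>>> shift_gripper --plan '{"ticks": [[0, 0, 0, 0.0127, 40], [0, 0, 0, 0, 40], [0, 0, 0, 0, 40], [0, 0, 0, 0, 40], [0, 0, -0.6, 0, 40], [0, 0, -0.6, 0, 40], [0, 0, 0, 0, 40]]}'

```text
t: 11.35
position: [497.4, 33.1, 143.5]
tcp_rot: [0.124, 0.992, 0.001, 0.002]
contact_force: [1.0, 0.6, -0.2]
width: 39.6
finger_force: 0.0
```

```bash
python3 -c "
from h import *
go(488.1,-145.7,140,74.4)"
```

```text
t 11.35 p [497.4  33.1 143.5] ydir 75.8 tilt 0.29 q7 0.58 F [ 1.   0.6 -0.2] w 39.6 ff 0.0
tool delta [ -35.  -175.6    3.3] turn 0.024
```

Converted, -44 mm is -0.88, -8.7 mm is -0.174, 0.025 rad / 1.5708 = 0.0159.

>>> shift_gripper --plan '{"ticks": [[-0.174, -0.88, 0, 0.0159, 40], [-0.174, -0.88, 0, 0, 40], [-0.174, -0.88, 0, 0, 40], [-0.174, -0.872, 0, 0, 40], [0, 0, 0.4, 0, 40], [0, 0, 0.4, 0, 40], [0, 0, 0, 0, 40]]}'

```text
t: 12.05
position: [480.7, -147.1, 97.9]
tcp_rot: [0.137, 0.991, 0.0, -0.002]
contact_force: [-0.1, -0.4, 0.5]
width: 40.1
finger_force: 0.0
```

```bash
python3 - <<'E'
from h import *
go(488.1,-145.7,47,74.4)
im=grab('scene','s3'); grab('top','t3')
t=cv2.imread('pics/t3.png')
A=cv2.resize(im[190:290,330:430],None,fx=4,fy=4,interpolation=cv2.INTER_CUBIC); B=cv2.resize(t[212:312,228:328],None,fx=4,fy=4,interpolation=cv2.INTER_CUBIC)
cv2.imwrite('pics/s3c.png',np.hstack([A,B]))
E
```

```text
t 12.05 p [ 480.7 -147.1   97.9] ydir 74.3 tilt 0.24 q7 0.85 F [-0.1 -0.4  0.5] w 40.1 ff 0.0
tool delta [-7.   3.3 50.9] turn -0.002
```

View pics/s3c.png

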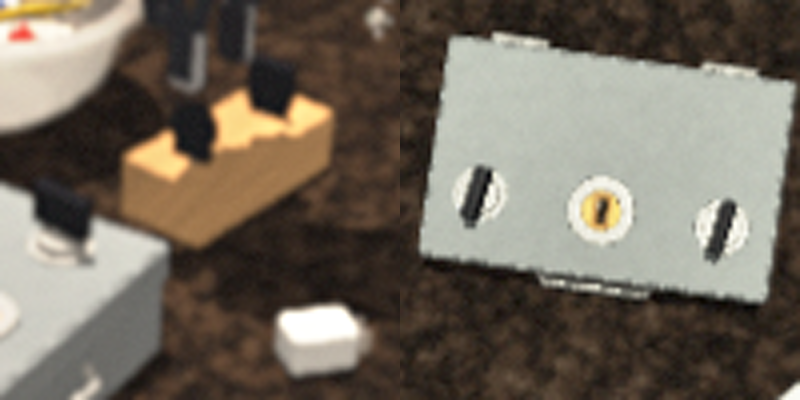

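The top crop (right) shows both wings turned to about 80°. In the scene crop the fingers are above and behind the round key, so I'll check the offset by projection.

Run:
```python
from h import *
u=np.array([.27,.963,0])
p=np.array([480.7,-147.1,98.])
for z in(98,105): 
  for s in(25,-25): print(z,s,w2px('scene',p+u*s+[0,0,z-98]).round(1))
im=cv2.imread('pics/t3.png').astype(float).max(2)
for x0,y0,x1,y1 in((238,250,257,272),(299,259,318,281)):
    w=np.clip(90-im[y0:y1,x0:x1],0,None); ys,xs=np.mgrid[y0:y1,x0:x1]; c=np.array([(w*xs).sum(),(w*ys).sum()])/w.sum()
    d=np.stack([xs-c[0],ys-c[1]]); M=np.einsum('ayx,byx,yx->ab',d,d,w); e,v=np.linalg.eigh(M); v=v[:,1]
    p,q=px2w('top',*(c-9*v),100),px2w('top',*(c+9*v),100); print(px2w('top',*c,100).round(1),np.degrees(np.arctan2(*(q-p)[[1,0]])).round(1)%180)
```

```text
98 25 [375.9 211.8]
98 -25 [388.4 205. ]
105 25 [376.1 209.2]
105 -25 [388.6 202.4]
[516.4 198.9 100. ] 161.7
[494.4  32.  100. ] 161.7
```

Converted, 20 mm is 0.4, 3.3 mm is 0.066.

>>> shift_gripper --plan '{"ticks": [[-0.14, 0.066, 0.2, 0, 40], [0, 0, 0.4, 0, 40], [0, 0, 0.28, 0, 40], [0, 0, 0.14, 0, 40], [0, 0, 0, 0, 40], [0, 0, 0, 0, 6], [0, 0, 0, 0, 6], [0, 0, 0, 0, 6], [0, 0, 0, 0, 6], [0, 0, 0, 0, 6]]}' --grip_n 60

```text
t: 13.15
position: [490.7, -145.3, 50.0]
tcp_rot: [0.137, 0.991, -0.0, 0.001]
contact_force: [-0.1, 0.3, 6.4]
width: 8.8
finger_force: 60.3
```

```bash
python3 - <<'E'
from h import *
go(488.1,-145.7,47,74.4)
E
```

```text
t 13.15 p [ 490.7 -145.3   50. ] ydir 74.3 tilt 0.07 q7 0.78 F [-0.1  0.3  6.4] w 8.8 ff 60.3
tool delta [ 2.4 -1.1  3. ] turn -0.002
```

Converted, 4 mm is 0.08, 1.2 mm is 0.024.

>>> shift_gripper --plan '{"ticks": [[0, 0, 0, 0, 25], [0, 0, 0, 0, 25], [0.024, -0.01, 0.08, 0, 25], [0, 0, 0, 0, 25], [0, 0, 0, 0, 6], [0, 0, 0, 0, 6], [0, 0, 0, 0, 6], [0, 0, 0, 0, 6], [0, 0, 0, 0, 6]]}' --grip_n 60

```text
t: 14.05
position: [489.0, -145.4, 45.3]
tcp_rot: [0.137, 0.991, -0.0, 0.0]
contact_force: [0.5, 0.1, 0.1]
width: 9.0
finger_force: 59.5
```

```bash
python3 -c "
from h import *
go(488.1,-145.7,47,74.4)"
```

```text
t 14.05 p [ 489.  -145.4   45.3] ydir 74.3 tilt 0.0 q7 0.77 F [0.5 0.1 0.1] w 9.0 ff 59.5
tool delta [ 0.8 -0.5 -1.7] turn -0.002
```

>>> shift_gripper --plan '{"ticks": [[0, 0, -0.1, 0, 6], [0, 0, -0.2, 0, 6], [0, 0, -0.3, 0, 6], [0, 0, -0.4, 0, 6], [0, 0, -0.6, 0, 6], [0, 0, -0.6, 0, 6], [0, 0, 0, 0, 6]]}'

```text
t: 14.75
position: [491.4, -144.9, 160.1]
tcp_rot: [0.136, 0.991, -0.0, 0.003]
contact_force: [0.7, 0.8, -0.0]
width: 9.0
finger_force: 59.5
```

```bash
python3 - <<'E'
from h import *
go(506.6,116,150,82.6)
E
```

```text
t 14.75 p [ 491.4 -144.9  160.1] ydir 74.3 tilt 0.38 q7 0.93 F [ 0.7  0.8 -0. ] w 9.0 ff 59.5
tool delta [ 55.9 255.3   9.8] turn -0.145
```

Converted, 42.5 mm is 0.85, 10 mm is 0.2, -0.145 rad / 1.5708 = -0.0923.

>>> shift_gripper --plan '{"ticks": [[0.186, 0.85, 0, 0, 6], [0.186, 0.85, 0, 0, 6], [0.186, 0.85, 0, 0, 6], [0.186, 0.85, 0, 0, 6], [0.186, 0.85, 0, 0, 6], [0.186, 0.85, 0, 0, 6], [0, 0, 0, -0.0923, 6], [0, 0, 0.2, 0, 6], [0, 0, 0, 0, 6]]}'

```text
t: 15.65
position: [503.5, 113.7, 143.8]
tcp_rot: [0.067, 0.998, -0.001, -0.001]
contact_force: [0.5, -0.3, -0.3]
width: 9.2
finger_force: 59.4
```

```bash
python3 - <<'E'
from h import *
go(506.6,116,130,82.6)
im=grab('scene','s4'); t=grab('top','t4')
A=cv2.resize(im[210:310,270:370],None,fx=5,fy=5,interpolation=cv2.INTER_CUBIC)
cv2.imwrite('pics/s4c.png',A)
s=robot.state()['position']
for d in (0,-5,-37): print(d,(w2px('scene',s+[0,0,d])-[270,210])*5)
print((w2px('scene',[506.6,116,73])-[270,210])*5)
E
```

```text
t 15.65 p [503.5 113.7 143.8] ydir 82.4 tilt 0.15 q7 0.53 F [ 0.5 -0.3 -0.3] w 9.2 ff 59.4
tool delta [-2.8  2.7 13.8] turn -0.004
0 [273.48567297 138.99052042]
-5 [273.46215862 149.74897382]
-37 [273.31456029 217.27924144]
[264.6568067  289.46509106]
```

View pics/s4c.png

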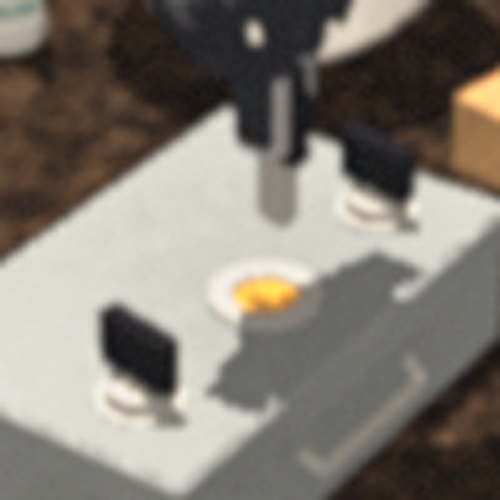

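The blade is centred at about crop x=280, against 273 for the TCP axis, so the key sits ~3.5 mm towards tool +x. The ring at (264,290) matches its predicted position. I'll correct for the offset and descend to just above the keyway.

Converted, 10 mm is 0.2, 2.7 mm is 0.054.

>>> shift_gripper --plan '{"ticks": [[-0.12, 0.054, 0, 0, 6], [0, 0, 0.2, 0, 6], [0, 0, 0.2, 0, 6], [0, 0, 0.1, 0, 6], [0, 0, 0, 0, 6], [0, 0, 0, 0, 6]]}'

```text
t: 16.35
position: [510.3, 117.2, 120.1]
tcp_rot: [0.064, 0.998, 0.0, -0.0]
contact_force: [0.0, 0.1, -0.1]
width: 9.2
finger_force: 59.4
```

```bash
python3 - <<'E'
from h import *
go(509.9,115.6,110,82.6)
im=grab('scene','s5')
A=cv2.resize(im[220:300,280:360],None,fx=6,fy=6,interpolation=cv2.INTER_CUBIC)
cv2.imwrite('pics/s5c.png',A)
print((w2px('scene',[506.6,116,73])-[280,220])*6,(w2px('scene',robot.state()['position']-[0,0,37])-[280,220])*6)
E
```

```text
t 16.35 p [510.3 117.2 120.1] ydir 82.6 tilt 0.03 q7 0.51 F [ 0.   0.1 -0.1] w 9.2 ff 59.4
tool delta [ 0.2 -1.6 10.1] turn 0.0
[257.58816803 287.35810927] [245.89152921 261.18799283]
```

View pics/s5c.png

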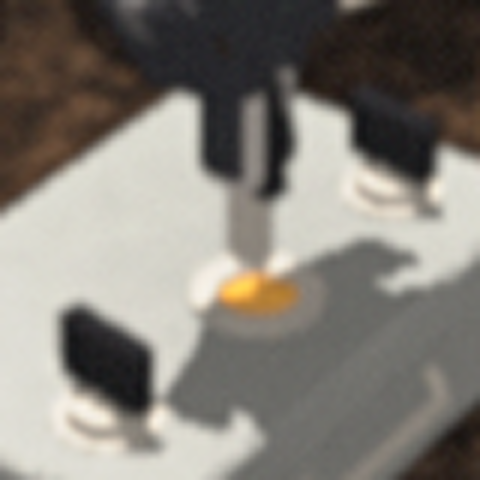

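The blade centre (250) lies slightly left of the lock axis (258), so I'll correct by about 1.5 mm and descend while watching the force.

Converted, 5 mm is 0.1, -1.6 mm is -0.032.

>>> shift_gripper --plan '{"ticks": [[0.03, -0.032, 0, 0, 6], [0, 0, 0.1, 0, 6], [0, 0, 0.1, 0, 6], [0, 0, 0.06, 0, 6], [0, 0, 0, 0, 6]]}'

```text
t: 16.9
position: [508.5, 115.5, 106.7]
tcp_rot: [0.064, 0.998, -0.0, -0.0]
contact_force: [1.2, -0.5, -0.8]
width: 9.2
finger_force: 59.4
```

```bash
python3 -c "
from h import *
go(508.6,115.8,78,82.6)"
```

```text
t 16.9 p [508.5 115.5 106.7] ydir 82.6 tilt 0.05 q7 0.49 F [ 1.2 -0.5 -0.8] w 9.2 ff 59.4
tool delta [-0.1  0.3 28.7] turn 0.0
```

>>> shift_gripper --plan '{"ticks": [[0, 0, 0.04, 0, 6], [0, 0, 0.04, 0, 6], [0, 0, 0, 0, 6]]}'

```text
t: 17.2
position: [508.8, 115.7, 103.2]
tcp_rot: [0.064, 0.998, 0.0, -0.0]
contact_force: [0.8, 0.8, 0.1]
width: 9.1
finger_force: 59.5
```

```bash
python3 -c "
from h import *
go(508.6,115.8,78,82.6)"
```

```text
t 17.2 p [508.8 115.7 103.2] ydir 82.6 tilt 0.0 q7 0.49 F [0.8 0.8 0.1] w 9.1 ff 59.5
tool delta [ 0.2  0.  25.2] turn 0.0
```

Tip is below the plug face with no force, so it is in the keyway. Next I'll rock it ±0.1 rad while descending.

Converted, 2 mm is 0.04, 1 mm is 0.02, -0.1 rad / 1.5708 = -0.0637.

>>> shift_gripper --plan '{"ticks": [[0, 0, 0.04, 0, 6], [0, 0, 0.04, 0, 6], [0, 0, 0.04, 0.0637, 6], [0, 0, 0.02, -0.0637, 6], [0, 0, 0.02, -0.0637, 6], [0, 0, 0.02, 0.0637, 6], [0, 0, 0.02, 0.0637, 6], [0, 0, 0.02, -0.0637, 6], [0, 0, 0, 0, 6]]}' --grip_n 80

```text
t: 18.1
position: [508.5, 115.3, 92.5]
tcp_rot: [0.063, 0.998, -0.001, -0.0]
contact_force: [-1.9, -2.6, 6.6]
width: 9.0
finger_force: 80.4
```

```bash
python3 -c "
from h import *
go(508.6,115.8,78,82.6)"
```

```text
t 18.1 p [508.5 115.3  92.5] ydir 82.8 tilt 0.07 q7 0.48 F [-1.9 -2.6  6.6] w 9.0 ff 80.4
tool delta [-0.1  0.5 14.5] turn 0.003
```

Converted, 1 mm is 0.02, -0.1 rad / 1.5708 = -0.0637.

>>> shift_gripper --plan '{"ticks": [[0, 0, 0.02, 0.0637, 6], [0, 0, 0.02, -0.0637, 6], [0, 0, 0.02, -0.0637, 6], [0, 0, 0.02, 0.0637, 6], [0, 0, 0.02, 0.0637, 6], [0, 0, 0.02, -0.0637, 6], [0, 0, 0.02, -0.0637, 6], [0, 0, 0.02, 0.0637, 6], [0, 0, 0.02, 0.0637, 6], [0, 0, 0.02, -0.0637, 6], [0, 0, 0, 0, 6]]}' --grip_n 80

```text
t: 19.2
position: [508.5, 116.1, 82.3]
tcp_rot: [0.063, 0.998, 0.0, -0.0]
contact_force: [-0.6, 2.6, -5.0]
width: 8.9
finger_force: 78.6
```

```bash
python3 -c "
from h import *
go(508.6,115.8,78,82.6)"
```

```text
t 19.2 p [508.5 116.1  82.3] ydir 82.8 tilt 0.02 q7 0.46 F [-0.6  2.6 -5. ] w 8.9 ff 78.6
tool delta [-0.2 -0.3  4.3] turn 0.003
```

Converted, 1 mm is 0.02, -0.1 rad / 1.5708 = -0.0637.

>>> shift_gripper --plan '{"ticks": [[0, 0, 0.02, -0.0637, 6], [0, 0, 0.02, 0.0637, 6], [0, 0, 0.02, 0.0637, 6], [0, 0, 0.02, -0.0637, 6], [0, 0, 0, 0, 6], [0, 0, 0, 0, 6]]}' --grip_n 80

```text
t: 19.8
position: [508.4, 115.8, 78.0]
tcp_rot: [0.066, 0.998, 0.0, -0.0]
contact_force: [-2.7, 1.4, -1.2]
width: 9.0
finger_force: 79.4
```

```bash
python3 -c "
from h import *
go(508.6,115.8,78,82.6)"
```

```text
t 19.8 p [508.4 115.8  78. ] ydir 82.5 tilt 0.05 q7 0.45 F [-2.7  1.4 -1.2] w 9.0 ff 79.4
tool delta [-0.2  0.   0. ] turn -0.002
```

>>> shift_gripper --plan '{"ticks": [[0, 0, 0.02, -0.0637, 6], [0, 0, 0.02, 0.0637, 6], [0, 0, 0, 0, 6], [0, 0, 0, 0, 6]]}' --grip_n 80

```text
t: 20.2
position: [508.3, 115.8, 76.1]
tcp_rot: [0.064, 0.998, -0.0, -0.0]
contact_force: [-3.8, 2.1, 0.1]
width: 8.7
finger_force: 79.4
```

```bash
python3 -c "
from h import *
go(508.6,115.8,78,82.6)"
```

```text
t 20.2 p [508.3 115.8  76.1] ydir 82.7 tilt 0.04 q7 0.45 F [-3.8  2.1  0.1] w 8.7 ff 79.4
tool delta [-0.3  0.  -1.9] turn 0.001
```

Run:
```python
from h import *
a=np.mean([robot.grab_frame('scene')[:,:,::-1].astype(np.float32) for _ in range(4)],0)
im=a.astype(np.uint8)
A=cv2.resize(im[238:288,290:350],None,fx=12,fy=12,interpolation=cv2.INTER_CUBIC)
cv2.imwrite('pics/s6c.png',cv2.convertScaleAbs(A,alpha=1.3))
for X in([506.6,116,73],robot.state()['position'],[506.6,116,83]): print((w2px('scene',X)-[290,238])*12)
print(robot.state()['contact_force'])
```

```text
[395.17633607 358.71621854]
[386.74925775 340.33467008]
[395.17720982 310.3876709 ]
[-4.63434058  0.75949801 -0.12107942]
```

View pics/s6c.png

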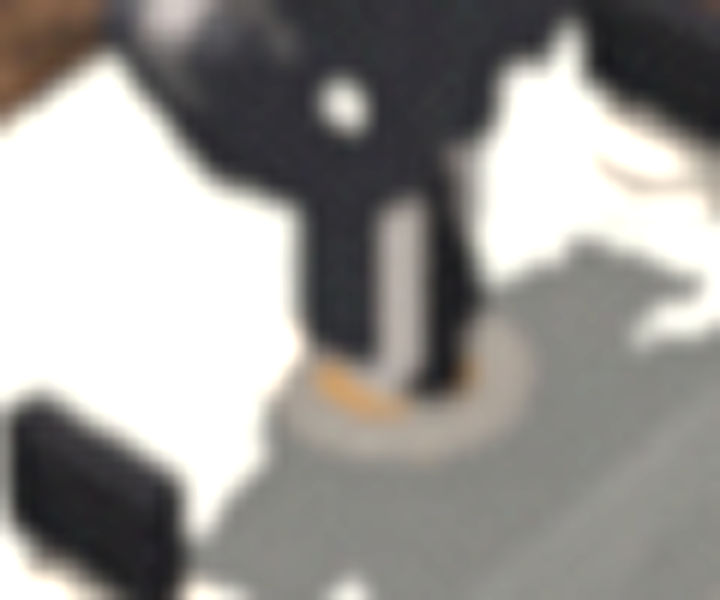

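The last view shows the shoulder's front corner at about (455,388), against a predicted (453,379) when home. The key is at or very near home. A small extra push with rocking should confirm it.

The manual's scale: shifts go in shares of 50 mm and turns go in shares of pi/2 rad. Converting my numbers, 0.7 mm is 0.014, -0.1 rad / 1.5708 = -0.0637.

>>> shift_gripper --plan '{"ticks": [[0, 0, 0.014, -0.0637, 6], [0, 0, 0.014, 0.0637, 6], [0, 0, 0, 0.0637, 6], [0, 0, 0, -0.0637, 6], [0, 0, 0, 0, 6], [0, 0, 0, 0, 6]]}' --grip_n 80

```text
t: 21.0
position: [508.4, 115.8, 75.2]
tcp_rot: [0.064, 0.998, -0.0, -0.0]
contact_force: [-6.9, 0.4, 6.6]
width: 9.0
finger_force: 80.4
```

```bash
python3 -c "
from h import *
go(508.6,115.8,78,82.6); print(robot.state()['moment'])"
```

```text
t 21.0 p [508.4 115.8  75.2] ydir 82.7 tilt 0.04 q7 0.45 F [-6.9  0.4  6.6] w 9.0 ff 80.4
tool delta [-0.2  0.1 -2.8] turn 0.001
[ 0.13612697  1.49374756 -0.00606351]
```

Converted, 0.5 mm is 0.01, -0.1 rad / 1.5708 = -0.0637.

>>> shift_gripper --plan '{"ticks": [[0, 0, 0.01, -0.0637, 6], [0, 0, 0.01, 0.0637, 6], [0, 0, 0, 0.0637, 6], [0, 0, 0, -0.0637, 6], [0, 0, 0, 0, 6]]}' --grip_n 80

```text
t: 21.5
position: [508.5, 116.1, 75.0]
tcp_rot: [0.062, 0.998, -0.0, 0.0]
contact_force: [-9.1, -0.3, 18.5]
width: 8.8
finger_force: 82.1
```

```bash
python3 -c "
from h import *
go(508.6,115.8,78,82.6); print(robot.state()['moment'])"
```

```text
t 21.5 p [508.5 116.1  75. ] ydir 82.9 tilt 0.05 q7 0.45 F [-9.1 -0.3 18.5] w 8.8 ff 82.1
tool delta [-0.1 -0.2 -3. ] turn 0.004
[-2.71622241e-01  2.07760264e+00 -3.02690134e-04]
```

Hard stop: z holds while the force rises to 18 N, so the key is home. Turning clockwise.

Converted, 0.5 mm is 0.01, -0.25 mm is -0.005, 0.15 rad / 1.5708 = 0.0955.

>>> shift_gripper --plan '{"ticks": [[0.01, 0, -0.008, 0, 6], [0, 0, 0, 0, 6], [0, -0.005, 0, 0.0955, 6], [0, -0.005, 0, 0.0955, 6], [0, -0.005, 0, 0.0955, 6], [0, -0.005, 0, 0.0955, 6], [0, -0.005, 0, 0.0955, 6], [0, -0.005, 0, 0.0955, 6], [0, 0, 0, 0, 6]]}' --grip_n 100

```text
t: 22.4
position: [507.5, 115.0, 75.2]
tcp_rot: [0.494, 0.87, -0.0, 0.0]
contact_force: [-6.0, 1.5, 11.1]
width: 8.4
finger_force: 98.5
```

```bash
python3 -c "
from h import *
go(508.6,115.8,78,82.6); print(robot.state()['moment'])"
```

```text
t 22.4 p [507.5 115.   75.2] ydir 30.8 tilt 0.05 q7 -0.31 F [-6.   1.5 11.1] w 8.4 ff 98.5
tool delta [ 0.2  1.4 -2.8] turn -0.904
[ 0.22495004  1.52578367 -0.01275172]
```

Converted, -0.25 mm is -0.005, 0.15 rad / 1.5708 = 0.0955.

>>> shift_gripper --plan '{"ticks": [[0, -0.005, 0, 0.0955, 6], [0, -0.005, 0, 0.0955, 6], [0, -0.005, 0, 0.0955, 6], [0, -0.005, 0, 0.0955, 6], [0, 0, 0, 0.0637, 6], [0, 0, 0, 0, 6], [0, 0, 0, 0, 6]]}' --grip_n 100

```text
t: 23.1
position: [506.4, 114.7, 75.1]
tcp_rot: [0.76, 0.65, -0.0, 0.0]
contact_force: [-7.1, 0.9, 12.5]
width: 9.0
finger_force: 98.7
```

```bash
python3 -c "
from h import *
go(508.6,115.8,78,82.6); print(robot.state()['moment'])"
```

```text
t 23.1 p [506.4 114.7  75.1] ydir -9.0 tilt 0.03 q7 -0.89 F [-7.1  0.9 12.5] w 9.0 ff 98.7
tool delta [ 1.4  2.  -2.9] turn -1.598
[0.22735099 1.67858436 0.00972566]
```

Converted, 0.05 rad / 1.5708 = 0.0318.

>>> shift_gripper --plan '{"ticks": [[0, 0, 0, 0.0318, 6], [0, 0, 0, 0.0318, 6], [0, 0, 0, 0, 6], [0, 0, 0, 0, 6]]}' --grip_n 100

```text
t: 23.5
position: [506.4, 114.7, 75.2]
tcp_rot: [0.792, 0.611, -0.0, 0.0]
contact_force: [-7.8, 1.8, 12.8]
width: 8.5
finger_force: 98.7
```

```bash
python3 -c "
from h import *
go(508.6,115.8,78,82.6); print(robot.state()['moment'])"
```

```text
t 23.5 p [506.4 114.7  75.2] ydir -14.7 tilt 0.02 q7 -0.97 F [-7.8  1.8 12.8] w 8.5 ff 98.7
tool delta [ 1.6  1.8 -2.8] turn -1.698
[0.28089667 1.8169607  0.05796669]
```

>>> shift_gripper --plan '{"ticks": [[0, 0, 0, 0.0318, 6], [0, 0, 0, 0, 6], [0, 0, 0, 0, 6]]}' --grip_n 100

```text
t: 23.8
position: [506.3, 114.7, 75.1]
tcp_rot: [0.807, 0.591, -0.0, 0.0]
contact_force: [-8.2, 1.3, 12.7]
width: 8.5
finger_force: 98.9
```

```bash
python3 -c "
from h import *
go(508.6,115.8,78,82.6); print(robot.state()['moment'])"
```

```text
t 23.8 p [506.3 114.7  75.1] ydir -17.6 tilt 0.02 q7 -1.01 F [-8.2  1.3 12.7] w 8.5 ff 98.9
tool delta [ 1.8  1.8 -2.9] turn -1.748
[0.26327331 1.87811595 0.09431553]
```

Converted, 0.05 rad / 1.5708 = 0.0318.

>>> shift_gripper --plan '{"ticks": [[0, 0, 0, 0.0318, 6], [0, 0, 0, 0, 6], [0, 0, 0, 0, 6]]}' --grip_n 100

```text
t: 24.1
position: [506.2, 114.6, 75.1]
tcp_rot: [0.821, 0.571, -0.0, 0.0]
contact_force: [-7.9, 0.6, 13.1]
width: 8.7
finger_force: 99.0
```

```bash
python3 -c "
from h import *
go(508.6,115.8,78,82.6); print(robot.state()['moment'])"
```

```text
t 24.1 p [506.2 114.6  75.1] ydir -20.4 tilt 0.03 q7 -1.05 F [-7.9  0.6 13.1] w 8.7 ff 99.0
tool delta [ 1.9  1.8 -2.9] turn -1.798
[0.16929369 1.87032771 0.31620708]
```

The moment jumped to 0.32 N m, so the plug is at its stop with the key still pressed home. Handing in.

>>> shift_gripper --plan '{"ticks": [[0, 0, 0, 0, 6], [0, 0, 0, 0, 6], [0, 0, 0, 0, 6]]}' --grip_n 100

```text
t: 24.4
position: [506.2, 114.7, 75.1]
tcp_rot: [0.821, 0.571, -0.0, 0.0]
contact_force: [-7.9, 0.6, 13.1]
width: 8.3
finger_force: 99.0
```

```bash
python3 -c "
from h import *
print(robot.state()['moment']); print(robot.finish_job())"
```

```text
[0.24830715 1.83607421 0.4014887 ]
the job is handed in; nothing more can be done
None
```

I handed the job in at 24.4 s with both bolts turned to their stops and the round-bowed key home, turned clockwise to the plug's stop and still gripped; the judge's result was not returned.

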